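# Stand the round jars back on their wooden bases

## Task

The vanity top has been wiped; now stand each of the four round jars back on the round wooden base of its own size: the largest jar on the largest base, the second largest on the second largest, and so on down to the smallest. Set each one down gently, upright and centred so that no part of it hangs over the edge of its base. The two square jars do not belong to the set: leave them where they stand.

Things in the scene. Friction and masses are not known exactly. Their poses are not given: they have to be found in the camera images.
- jar_largest_center (a point): Round closed jar, largest of the four: upright white ceramic cylinder 62 mm in diameter and 60 mm high overall, its top 13 mm a fixed black lid of practically the same width. Loose, about 260 g. The point is its centre, 30 mm above its underside; z is its upright axis. It stands on the counter (z = 0) at the start.
- jar_second_center (a point): Round closed jar, second largest of the four: upright white ceramic cylinder 51 mm in diameter and 54 mm high overall, its top 13 mm a fixed black lid of practically the same width. Loose, about 180 g. The point is its centre, 27 mm above its underside; z is its upright axis. It stands on the counter (z = 0) at the start.
- jar_third_center (a point): Round closed jar, third largest (second smallest) of the four: upright white ceramic cylinder 40 mm in diameter and 48 mm high overall, its top 13 mm a fixed black lid of practically the same width. Loose, about 110 g. The point is its centre, 24 mm above its underside; z is its upright axis. It stands on the counter (z = 0) at the start.
- jar_smallest_center (a point): Round closed jar, smallest of the four: upright white ceramic cylinder 29 mm in diameter and 42 mm high overall, its top 13 mm a fixed black lid of practically the same width. Loose, about 50 g. The point is its centre, 21 mm above its underside; z is its upright axis. It stands on the counter (z = 0) at the start.
- base_largest_top (a point): Flat round wooden base, largest of the four: plain disc 84 mm in diameter and 8 mm thick, fixed to the counter, no rim. It belongs to the 62 mm jar (11 mm of wood shows all round when centred). The point is the centre of its top face, 8 mm above the counter.
- base_second_top (a point): Flat round wooden base, second largest of the four: plain disc 73 mm in diameter and 8 mm thick, fixed to the counter, no rim. It belongs to the 51 mm jar (11 mm of wood shows all round when centred). The point is the centre of its top face, 8 mm above the counter.
- base_third_top (a point): Flat round wooden base, third largest (second smallest) of the four: plain disc 62 mm in diameter and 8 mm thick, fixed to the counter, no rim. It belongs to the 40 mm jar (11 mm of wood shows all round when centred). The point is the centre of its top face, 8 mm above the counter.
- base_smallest_top (a point): Flat round wooden base, smallest of the four: plain disc 51 mm in diameter and 8 mm thick, fixed to the counter, no rim. It belongs to the 29 mm jar (11 mm of wood shows all round when centred). The point is the centre of its top face, 8 mm above the counter.
- square_large_center (a point): Square closed jar, the larger of two: upright white ceramic block 50 by 50 mm and 52 mm high with a black lid, loose, at any yaw; not part of the job. The point is its centre, 26 mm above its underside; x and y point square to its faces.
- square_small_center (a point): Square closed jar, the smaller of two: upright white ceramic block 36 by 36 mm and 46 mm high with a black lid, loose, at any yaw; not part of the job. The point is its centre, 23 mm above its underside; x and y point square to its faces.
There are look-alikes about, which are no part of the job. What is shaped like the part that bears jar_smallest_center but green or yellow is not meant.

How it is judged (in metres and radians):
At the end, for the whole second after the job is handed in: Each round jar stands upright (within 0.08 rad), at rest, on the wooden base of its own size rank, its axis within 12 mm of the base's centre and its underside on the wood (height within 3 mm); both square jars are upright and within 20 mm of where they started (horizontal distance between jar_largest_center and base_largest_top below 0.012 m and height (world z) of jar_largest_center between 0.035 and 0.041 m and angle between each of jar_largest_center, jar_second_center, jar_third_center, jar_smallest_center, square_large_center, square_small_center's own z axis and vertical below 0.08 rad and linear speed of each of jar_largest, jar_second, jar_third, jar_smallest below 0.02 m/s and horizontal distance between jar_second_center and base_second_top below 0.012 m and height (world z) of jar_second_center between 0.032 and 0.038 m and horizontal distance between jar_third_center and base_third_top below 0.012 m and height (world z) of jar_third_center between 0.029 and 0.035 m and horizontal distance between jar_smallest_center and base_smallest_top below 0.012 m and height (world z) of jar_smallest_center between 0.026 and 0.032 m and distance of each of square_large_center, square_small_center from where it was at the start of the episode below 0.02 m); the robot touches nothing.
It fails at once if a round jar is dropped or knocked flying (faster than 0.5 m/s while the fingers do not hold it) ((linear speed of jar_largest above 0.5 m/s and contact force between the fingers and jar_largest below 0.02 N) or (linear speed of jar_second above 0.5 m/s and contact force between the fingers and jar_second below 0.02 N) or (linear speed of jar_third above 0.5 m/s and contact force between the fingers and jar_third below 0.02 N) or (linear speed of jar_smallest above 0.5 m/s and contact force between the fingers and jar_smallest below 0.02 N)).
It fails at once if a square jar is moved 20 mm or more (distance of any of square_large_center, square_small_center from where it was at the start of the episode above 0.02 m).
It also fails if it takes over 104 s, if anything falls off the work surface, if the arm or the gripper's body presses on something with over 40 N, if the wrist force passes 120 N, or if a joint passes its speed limit or range.

## Robot

A 6-joint arm with a two-finger parallel gripper is mounted at the origin on the work surface. World frame = base frame: x ahead of the robot, y to its left, z up, the work surface at z = 0. Lengths are in m, angles in degrees, forces in N, time in s.
With the tool pointing down it reaches from about 0.4 to 0.825 m from the base axis. Payload 7 kg.
Tool frame: the origin (TCP) lies at the very end of the fingers, on their centre line; the grasp point (between the pads) lies 19 mm behind it (ctrl.hold_point_z is the distance from the TCP to the grasp point, in m); z points along the fingers, y is the line along which they close (so a half turn about z gives the same grasp; the last joint's range is limited). The gripper opens to 88 mm and grips with 3 to 60 N. Pads are 19 mm wide; open, the fingers measure 130 mm over their backs; the gripper's body (78 mm by 193 mm) begins 47 mm behind the grasp point.
Start: joints at [-54.483, 20.546, 0.682, 0, -70.136, -16.507], TCP at [0.22, -0.638, 0.227] pointing down, gripper open.
Joint ranges: [-176.03, 176.03], [-82.01, 121.73], [-58.28, 71.71], [-173.87, 95.51], [-174.79, -0.11], [-173.66, 173.66]. Speed limits (degrees/s): [136.94, 136.94, 172.46, 180, 180, 180].

## Interface

Orientations are given as [roll, pitch, yaw] about the fixed x, y, z axes, in that order (R = Rz(yaw) Ry(pitch) Rx(roll)).
In Python, from plant import sensors, viewer, workorder, ctrl gives the robot as it stands.
- The arm moves only by the shell command python3 -m pendant 'ROWS'. ROWS is JSON, a list of rows, each a list of 3 entries, a list of its own where there are three numbers: the opening, from -1 (shut) to 1 (fully open), so that 0 is half open, then the shift along the tool's x, y, z in m, then the turn, a rotation vector about the tool's x, y, z in degrees. A call has 1 to 10 rows; each row is the pose to reach, as a shift and turn from the pose commanded when the call began, along the tool's axes at that moment; what a row does not reach only later rows make up. A row lasts 1/12 s, in which the tool goes at most 41.7 mm and 7.16 degrees, less where a joint would pass 70% of its speed; a pose out of reach is approached as far as the arm can. A call with a gripper value outside its range is refused whole. The fingers move at their own pace and stop on an object; the grip force is fixed at half the most. Time passes only in rows, so rows that repeat a pose let the fingers close. It gives the time, the measured TCP pose, the force, the opening and the grip force at its end, in the units of the state.
- sensors.get_obs(): the state, without advancing time (a new reading comes with each control period).
- viewer.snapshot(name): name is "side" or "top" or "wrist"; returns the picture (400x640x3 uint8, red, green, blue); there is no depth.
- viewer.camera_params(name): a dict with "fx", "fy", "cx", "cy" (pixels), "extrinsics" (4x4, takes a point from world to camera coordinates). Camera axes: x right, y up, looking along -z (the intrinsics and any distortion apply to the point x, -y, -z); pixel columns grow to the right and rows downward; lengths in m; the calibration is good to about 2 mm. A picture is of the moment at which its call begins: read the wrist's pose just before it. camera_params takes no time and is no camera call; for the wrist camera it gives the pose at the moment of the call.
- workorder.close_job(): hands the job in; it is judged then, once.
The state is a dict: "clock": time; "joint_pos": joint angles; "qvel": joint speeds; "tau": joint torques, N m; "tool_pos": TCP position; "orientation": TCP orientation; "force": force on the tool from outside, world axes, zero at the start; "moment": the same for the moment, N m; "opening": finger opening in m; "gripper_force": force on a finger pad.
Only numpy, scipy, OpenCV 4.12 (cv2) and the standard library are available. Lean on these libraries where they do the work, as an engineer would, in place of code of your own. Each camera call takes 0.05 s, during which the arm holds its last target. There are 200 camera calls.

## Working session

There is one attempt and no reset: what is moved stays moved. The work goes in short steps, Python scripts to look and compute and a shell command to move; the robot and the scene stay as the last step left them, time stands still between calls to the robot, and variables do not carry over. Pictures are saved under pics/ and viewed, at most 14 in all, crops included, and the job is handed in when it is done.

```bash
mkdir -p pics
python3 - <<'E'
from plant import sensors, viewer, ctrl
import cv2, numpy as np
o=sensors.get_obs(); print({k:np.round(v,3).tolist() for k,v in o.items()}, ctrl.hold_point_z)
for n in ("top","side"):
    im=viewer.snapshot(n); cv2.imwrite(f"pics/{n}0.png",im[...,::-1])
    p=viewer.camera_params(n); print(n,{k:np.round(v,4).tolist() for k,v in p.items()})
E
```

```text
{'clock': 0.0, 'joint_pos': [-54.482, 20.59, 0.637, -0.019, -70.135, -16.506], 'qvel': [-0.083, 0.05, 0.092, -0.056, -0.052, -0.064], 'tau': [-0.001, -58.272, 29.304, 6.997, 0.007, -0.0], 'tool_pos': [0.22, -0.638, 0.226], 'orientation': [179.911, -0.008, -160.994], 'force': [-0.326, 0.172, 0.064], 'moment': [-0.026, -0.0, -0.009], 'gripper_force': 0.0, 'opening': 0.087} 0.0188
top {'fx': 400.6761, 'fy': 400.6761, 'cx': 315.8101, 'cy': 195.0904, 'extrinsics': [[-0.0287, -0.9996, -0.0046, 0.0095], [0.9801, -0.0291, 0.1966, -0.5591], [-0.1967, 0.0011, 0.9805, -0.8671], [0.0, 0.0, 0.0, 1.0]]}
side {'fx': 397.9908, 'fy': 397.9908, 'cx': 318.2217, 'cy': 198.5973, 'extrinsics': [[0.9978, -0.0656, 0.0006, -0.5378], [0.0389, 0.5999, 0.7991, -0.0628], [-0.0528, -0.7974, 0.6012, -0.7792], [0.0, 0.0, 0.0, 1.0]]}
```

View pics/top0.png

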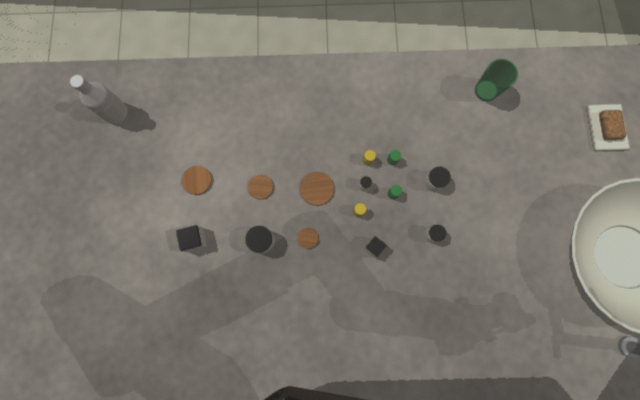

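View pics/side0.png

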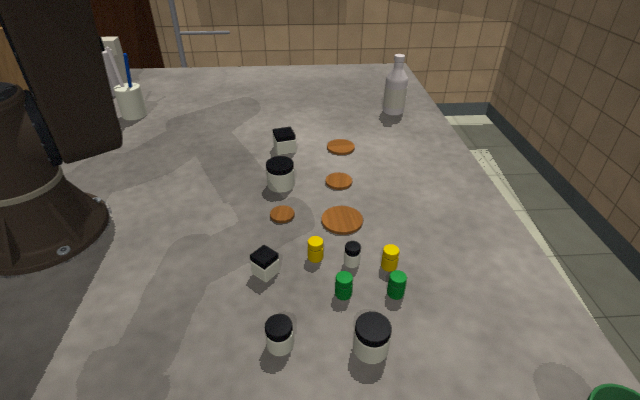

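Candidates, in top-picture pixels:
- **Round jars (black lid):** largest (259,239), second (439,177), third (437,233), smallest (366,182).
- **Look-alikes of the smallest:** yellow (370,157) and (360,209), green (394,157) and (396,191). These are not wanted.
- **Square jars:** (189,237) and (376,246), left alone.
- **Bases:** (317,188), (196,180), (260,187), (308,238).

```bash
cat > h.py <<'E'
import cv2, numpy as np
from plant import sensors, viewer
def ray(p,u,v,z):
    E=np.array(p["extrinsics"]); R,t=E[:3,:3],E[:3,3]
    c=-R.T@t; d=R.T@np.array([(u-p["cx"])/p["fx"],-(v-p["cy"])/p["fy"],-1])
    return c+d*(z-c[2])/d[2]
def blobs(mask,amin=80):
    cs,_=cv2.findContours(mask.astype(np.uint8),cv2.RETR_EXTERNAL,cv2.CHAIN_APPROX_NONE)
    out=[]
    for c in cs:
        m=cv2.moments(c)
        if m["m00"]>amin: out.append((m["m10"]/m["m00"],m["m01"]/m["m00"],m["m00"],c))
    return out
E
python3 - <<'E'
from h import *
for n in ("top","side"):
    im=cv2.imread(f"pics/{n}0.png"); p=viewer.camera_params(n)
    hsv=cv2.cvtColor(im,cv2.COLOR_BGR2HSV); H,S,V=hsv[...,0],hsv[...,1],hsv[...,2]
    roi=np.zeros(V.shape,bool)
    if n=="top": roi[140:265,165:465]=1
    else: roi[110:375,230:430]=1
    for nm,mk,zs in (("lid",(V<48)&roi,(.0535,.0475,.0415,.0355)),("wood",(H<20)&(S>110)&(V>60)&roi,(.004,)),
        ("yel",(H>20)&(H<35)&(S>120)&roi,(.03,)),("grn",(H>45)&(H<85)&(S>100)&roi,(.03,))):
        for u,v,a,c in blobs(mk,60):
            P=ray(p,u,v,zs[0]); E=np.array(p["extrinsics"]); depth=-(E@np.r_[P,1])[2]
            (x,y),r=cv2.minEnclosingCircle(c); bx=cv2.minAreaRect(c)
            print(n,nm,round(u),round(v),int(a),"w mm",np.round(np.array(bx[1])*depth/p["fx"]*1000,0),round(bx[2]),[np.round(ray(p,u,v,z)[:2],4).tolist() for z in zs])
im=cv2.imread("pics/top0.png")[140:265,165:465]; cv2.imwrite("pics/c0.png",cv2.resize(im,None,fx=2.6,fy=2.6,interpolation=cv2.INTER_CUBIC))
E
```

```text
top wood 308 238 284 w mm [45. 45.] 90 [[0.4665, 0.0156]]
top wood 260 186 409 w mm [56. 56.] 90 [[0.5953, 0.1285]]
top wood 317 188 795 w mm [78. 78.] 45 [[0.5869, -0.0096]]
top wood 196 180 584 w mm [66. 68.] 45 [[0.6168, 0.2854]]
top yel 359 209 108 w mm [28. 26.] 90 [[0.5274, -0.1085]]
top yel 369 156 109 w mm [26. 32.] 45 [[0.6559, -0.1382]]
top grn 396 190 72 w mm [23. 23.] 63 [[0.5698, -0.1966]]
top grn 395 155 67 w mm [22. 22.] 45 [[0.6562, -0.2005]]
side lid 370 340 170 w mm [48. 26.] 23 [[0.5873, -0.3163], [0.5884, -0.3124], [0.5896, -0.3085], [0.5907, -0.3046]]
side lid 278 328 556 w mm [37. 35.] 90 [[0.465, -0.289], [0.4646, -0.2848], [0.4642, -0.2805], [0.4638, -0.2762]]
side lid 264 257 376 w mm [32. 40.] 50 [[0.4397, -0.1526], [0.4389, -0.1466], [0.4382, -0.1406], [0.4374, -0.1346]]
side lid 352 248 162 w mm [23. 23.] 90 [[0.5862, -0.1428], [0.5873, -0.1367], [0.5884, -0.1305], [0.5896, -0.1244]]
side lid 279 165 384 w mm [39. 57.] 90 [[0.4617, 0.1255], [0.4612, 0.1351], [0.4607, 0.1447], [0.4603, 0.1543]]
side lid 283 134 208 w mm [31. 50.] 82 [[0.4702, 0.2695], [0.4698, 0.281], [0.4695, 0.2925], [0.4691, 0.3039]]
side wood 342 220 895 w mm [56. 80.] 90 [[0.5858, -0.0096]]
side wood 282 214 315 w mm [35. 47.] 90 [[0.4649, 0.0171]]
side wood 338 181 334 w mm [57. 39.] 0 [[0.5936, 0.129]]
side wood 340 147 317 w mm [39. 70.] 90 [[0.6155, 0.2856]]
side yel 390 257 380 w mm [28. 47.] 8 [[0.6517, -0.1448]]
side yel 315 249 344 w mm [46. 28.] 90 [[0.5256, -0.1159]]
side grn 343 285 408 w mm [27. 45.] 4 [[0.5655, -0.2004]]
side grn 396 284 416 w mm [27. 46.] 11 [[0.6496, -0.2044]]
```

View pics/c0.png

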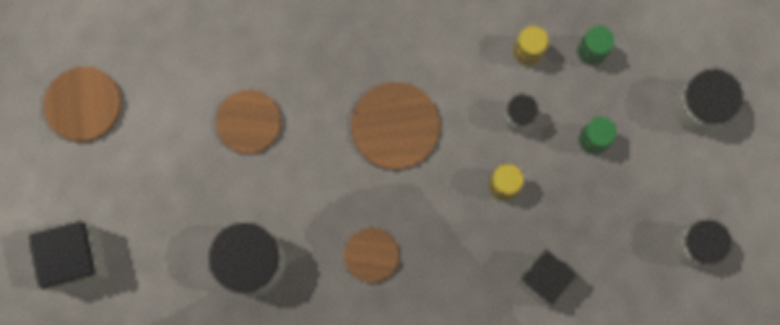

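The crop shows the four round black lids at (245,257), (713,97), (708,241) and (522,109), in descending apparent size 1, 2, 3, 4. The two square lids and the coloured look-alikes are clearly different. The base widths match the sizes given. The lid threshold was too strict in the top view, so I'll re-measure there.

Run:
```python
from h import *
n="top"; im=cv2.imread("pics/top0.png"); p=viewer.camera_params(n)
hsv=cv2.cvtColor(im,cv2.COLOR_BGR2HSV); S,V=hsv[...,1],hsv[...,2]
print(V[239,259],V[177,439],V[182,366],V[245,268+10],V[239,290])
roi=np.zeros(V.shape,bool); roi[140:265,165:465]=1
for u,v,a,c in blobs((V<58)&roi&(S<90),40):
    bx=cv2.minAreaRect(c); d=.88
    print(round(u),round(v),int(a),np.round(np.array(bx[1])*d/p["fx"]*1000),round(bx[2]),[np.round(ray(p,u,v,z)[:2],4).tolist() for z in (.0535,.0475,.0415,.0355)])
print(np.linalg.inv(np.array(viewer.camera_params("wrist")["extrinsics"])).round(3), sensors.get_obs()["tool_pos"])
```

```text
50 55 54 74 115
376 246 172 [31. 31.] 39 [[0.4382, -0.1382], [0.4386, -0.1391], [0.439, -0.14], [0.4394, -0.1409]]
259 239 459 [53. 53.] 90 [[0.4624, 0.1246], [0.4629, 0.1254], [0.4635, 0.1263], [0.464, 0.1272]]
437 233 164 [31. 33.] 90 [[0.4644, -0.2787], [0.465, -0.2805], [0.4656, -0.2823], [0.4661, -0.2841]]
190 238 339 [43. 48.] 75 [[0.468, 0.2813], [0.4686, 0.2832], [0.4692, 0.2851], [0.4698, 0.287]]
366 182 60 [20. 19.] 45 [[0.5873, -0.1232], [0.5887, -0.124], [0.5901, -0.1248], [0.5915, -0.1256]]
439 177 268 [40. 40.] 45 [[0.5944, -0.2953], [0.5958, -0.2972], [0.5972, -0.2991], [0.5987, -0.301]]
[[-0.325 -0.915 -0.237  0.155]
 [ 0.946 -0.315 -0.083 -0.659]
 [ 0.002 -0.252  0.968  0.384]
 [ 0.     0.     0.     1.   ]] [ 0.21970518 -0.63779144  0.2257233 ]
```

```bash
cat >> h.py <<'E'
from scipy.spatial.transform import Rotation as Ro
def go(x,y,z,yaw=-161):
    o=sensors.get_obs(); R=Ro.from_euler("xyz",o["orientation"],degrees=True)
    d=R.inv().apply(np.array([x,y,z])-o["tool_pos"])
    t=(R.inv()*Ro.from_euler("xyz",[180,0,yaw],degrees=True)).as_rotvec(degrees=True)
    print("t",round(float(o["clock"]),2),"pos",np.round(o["tool_pos"],4),"ori",np.round(o["orientation"],2),"open",round(float(o["opening"]),4),"-> d",np.round(d,4),"turn",np.round(t,2))
E
python3 -c "
from h import *
go(.591,-.125,.13)"
```

```text
t 0.1 pos [ 0.2197 -0.6378  0.2257] ori [ 1.7992e+02 -1.0000e-02 -1.6099e+02] open 0.0878 -> d [-0.5181  0.3638  0.0962] turn [ 0.08 -0.01  0.01]
```

```bash
python3 -m pendant '[[0.3,[-0.03,0.02,0.005],[0,0,0]],[0.3,[-0.06,0.04,0.01],[0,0,0]],[0.3,[-0.09,0.06,0.015],[0,0,0]],[0.3,[-0.12,0.085,0.02],[0,0,0]],[0.3,[-0.155,0.11,0.03],[0,0,0]],[0.3,[-0.185,0.13,0.035],[0,0,0]],[0.3,[-0.215,0.15,0.04],[0,0,0]],[0.3,[-0.25,0.175,0.045],[0,0,0]],[0.3,[-0.28,0.195,0.05],[0,0,0]],[0.3,[-0.31,0.215,0.055],[0,0,0]]]'
python3 -m pendant '[[0.3,[-0.03,0.02,0.005],[0,0,0]],[0.3,[-0.06,0.04,0.01],[0,0,0]],[0.3,[-0.09,0.065,0.02],[0,0,0]],[0.3,[-0.12,0.085,0.025],[0,0,0]],[0.3,[-0.15,0.11,0.03],[0,0,0]],[0.3,[-0.18,0.13,0.035],[0,0,0]],[0.3,[-0.2,0.145,0.04],[0,0,0]],[0.3,[-0.208,0.149,0.041],[0,0,0]],[0.3,[-0.208,0.149,0.041],[0,0,0]],[0.3,[-0.208,0.149,0.041],[0,0,0]]]'
python3 - <<'E'
from h import *
go(.591,-.125,.13)
p=viewer.camera_params("wrist"); im=viewer.snapshot("wrist")[...,::-1].copy(); cv2.imwrite("pics/w1.png",im)
E=np.array(p["extrinsics"])
for q in ((.591,-.125,.042),(.5865,-.0096,.008),(.4657,.0163,.008)):
    c=E@np.r_[q,1]; print(q,p["cx"]+p["fx"]*c[0]/-c[2],p["cy"]-p["fy"]*c[1]/-c[2])
E
```

```text
clock: 0.93
tool_pos: [0.4436, -0.332, 0.1712]
orientation: [180.0, -0.0, -161.0]
force: [0.7, -1.4, -0.2]
opening: 0.057
gripper_force: 0.0
clock: 1.77
tool_pos: [0.5906, -0.1252, 0.13]
orientation: [180.0, -0.1, -160.9]
force: [-0.0, 0.0, 0.4]
opening: 0.0571
gripper_force: 0.0
t 1.77 pos [ 0.5906 -0.1252  0.13  ] ori [ 1.7998e+02 -7.0000e-02 -1.6094e+02] open 0.0571 -> d [-0.0004  0.      0.    ] turn [ 0.02 -0.07  0.06]
(0.591, -0.125, 0.042) 318.7958922100391 203.60165818227287
(0.5865, -0.0096, 0.008) 438.5044358968097 228.59340983408993
(0.4657, 0.0163, 0.008) 526.0386450398262 109.97590842644378
```

View pics/w1.png

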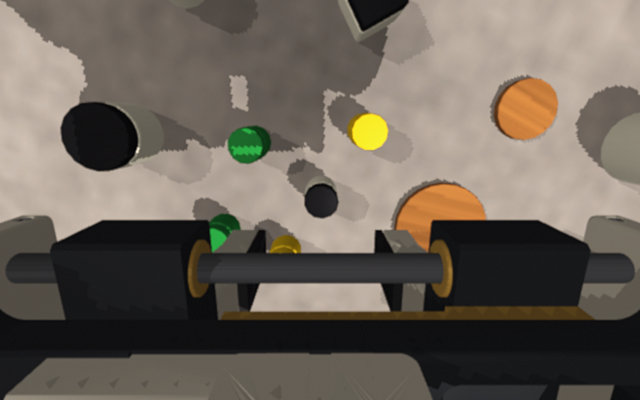

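The wrist view shows the black round lid at (321,200), about 2 mm from the predicted pixel. The yellow pair is at (370,131) and (286,245), the greens at (248,144) and (222,232), all clear of the finger lines. I'll descend and grip.

```bash
python3 -m pendant '[[0.3,[0,0.001,0.02],[0,0,0]],[0.3,[0,0.001,0.04],[0,0,0]],[0.3,[0,0.001,0.06],[0,0,0]],[0.3,[0,0.001,0.08],[0,0,0]],[0.3,[0,0.001,0.1],[0,0,0]],[0.3,[0,0.001,0.115],[0,0,0]],[0.3,[0,0.001,0.12],[0,0,0]],[0.3,[0,0.001,0.12],[0,0,0]]]'
python3 -m pendant '[[-0.1,[0,0,0],[0,0,0]],[-0.2,[0,0,0],[0,0,0]],[-0.3,[0,0,0],[0,0,0]],[-0.35,[0,0,0],[0,0,0]],[-0.4,[0,0,0],[0,0,0]],[-1,[0,0,0],[0,0,0]],[-1,[0,0,0],[0,0,0]],[-1,[0,0,0],[0,0,0]]]'
python3 -m pendant '[[-1,[0,0,-0.005],[0,0,0]],[-1,[0,0,-0.015],[0,0,0]],[-1,[0,0,-0.03],[0,0,0]],[-1,[0,0,-0.045],[0,0,0]],[-1,[0,0,-0.06],[0,0,0]],[-1,[0,0,-0.07],[0,0,0]],[-1,[0,0,-0.07],[0,0,0]],[-1,[0,0,-0.07],[0,0,0]]]'
python3 -c "
from h import *
go(.465,.0165,.08)"
```

```text
clock: 2.48
tool_pos: [0.5893, -0.1255, 0.0096]
orientation: [180.0, -0.1, -161.1]
force: [-0.8, 0.6, -0.3]
opening: 0.0572
gripper_force: 0.0
clock: 3.15
tool_pos: [0.5911, -0.1243, 0.0112]
orientation: [-180.0, 0.0, -161.0]
force: [-2.1, 1.0, 6.6]
opening: 0.0282
gripper_force: 30.0
clock: 3.82
tool_pos: [0.5909, -0.1243, 0.0811]
orientation: [-180.0, 0.1, -161.0]
force: [0.3, 0.8, -1.6]
opening: 0.0283
gripper_force: 30.0
t 3.82 pos [ 0.5909 -0.1243  0.0811] ori [-1.80e+02  8.00e-02 -1.61e+02] open 0.0283 -> d [0.0732 0.1741 0.001 ] turn [-0.    0.08  0.  ]
```

```bash
python3 -m pendant '[[-1,[0.007,0.017,0],[0,0,0]],[-1,[0.015,0.035,0],[0,0,0]],[-1,[0.024,0.058,0],[0,0,0]],[-1,[0.034,0.081,0],[0,0,0]],[-1,[0.044,0.104,0],[0,0,0]],[-1,[0.053,0.127,0],[0,0,0]],[-1,[0.062,0.148,0],[0,0,0]],[-1,[0.069,0.164,0],[0,0,0]],[-1,[0.073,0.174,0],[0,0,0]],[-1,[0.073,0.174,0],[0,0,0]]]'
python3 -m pendant '[[-1,[0,0,0.01],[0,0,0]],[-1,[0,0,0.02],[0,0,0]],[-1,[0,0,0.03],[0,0,0]],[-1,[0,0,0.04],[0,0,0]],[-1,[0,0,0.048],[0,0,0]],[-1,[0,0,0.052],[0,0,0]],[-1,[0,0,0.055],[0,0,0]],[-1,[0,0,0.058],[0,0,0]],[-1,[0,0,0.058],[0,0,0]],[-1,[0,0,0.058],[0,0,0]]]'
python3 - <<'E'
from h import *
go(.465,.0165,.0195); print(sensors.get_obs()["force"].round(2))
im=viewer.snapshot("side")[...,::-1]; im2=viewer.snapshot("wrist")[...,::-1]
cv2.imwrite("pics/p4.png",np.hstack([cv2.resize(im[140:280,200:380],None,fx=2.2,fy=2.2),cv2.resize(im2[100:300,220:440],(340,308))]))
E
```

```text
clock: 4.65
tool_pos: [0.4635, 0.0172, 0.0801]
orientation: [180.0, -0.1, -160.9]
force: [0.1, 0.0, -0.9]
opening: 0.0281
gripper_force: 30.0
clock: 5.48
tool_pos: [0.4652, 0.0164, 0.0227]
orientation: [-180.0, 0.0, -161.0]
force: [-0.7, -0.2, 0.0]
opening: 0.0282
gripper_force: 30.0
t 5.48 pos [0.4652 0.0164 0.0227] ori [-1.8000e+02  1.0000e-02 -1.6099e+02] open 0.0282 -> d [0.0001 0.0002 0.0032] turn [-0.    0.01  0.01]
[-0.67 -0.21  0.  ]
```

View pics/p4.png

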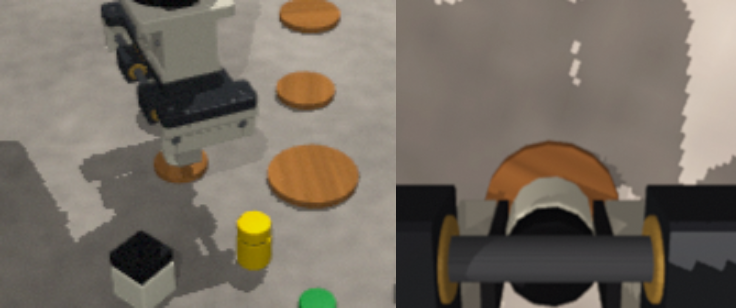

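The jar is held over base 4 and laterally centred: the arc is at about column 552 and the jar at about 551 of the crop. I'll lower it, release and back off.

```bash
python3 -m pendant '[[-1,[0,0,0.001],[0,0,0]],[-1,[0,0,0.002],[0,0,0]],[-1,[0,0,0.003],[0,0,0]],[-1,[0,0,0.0035],[0,0,0]],[-1,[0,0,0.0035],[0,0,0]],[-0.3,[0,0,0.0035],[0,0,0]],[-0.2,[0,0,0.0035],[0,0,0]],[0,[0,0,0.0035],[0,0,0]],[0.2,[0,0,0.0035],[0,0,0]],[0.3,[0,0,0.0035],[0,0,0]]]'
python3 -m pendant '[[0.3,[0,0,-0.01],[0,0,0]],[0.3,[0,0,-0.03],[0,0,0]],[0.3,[0,0,-0.05],[0,0,0]],[0.3,[0,0,-0.08],[0,0,0]],[0.3,[0,0,-0.11],[0,0,0]],[0.3,[0,0,-0.14],[0,0,0]],[0.3,[0,0,-0.16],[0,0,0]],[0.3,[0,0,-0.16],[0,0,0]]]'
python3 -c "
from h import *
go(.4655,-.282,.13)
p=viewer.camera_params('wrist'); E=np.array(p['extrinsics'])
im=viewer.snapshot('wrist')[...,::-1]; cv2.imwrite('pics/w4.png',im)
for q in ((.465,.0165,.05),(.465,.0165,.008)):
    c=E@np.r_[q,1]; print(q,p['cx']+p['fx']*c[0]/-c[2],p['cy']-p['fy']*c[1]/-c[2],p['fx'],c[2])
"
```

```text
clock: 6.42
tool_pos: [0.465, 0.0164, 0.019]
orientation: [180.0, 0.0, -161.0]
force: [-0.4, 0.0, -0.4]
opening: 0.0499
gripper_force: 0.0
clock: 7.08
tool_pos: [0.4674, 0.0171, 0.1836]
orientation: [-180.0, 0.4, -160.9]
force: [1.3, 0.8, -0.0]
opening: 0.057
gripper_force: 0.0
t 7.08 pos [0.4674 0.0171 0.1836] ori [-179.98    0.44 -160.95] open 0.057 -> d [ 0.0999 -0.282   0.0529] turn [-0.01  0.44  0.05]
(0.465, 0.0165, 0.05) 319.25308946294933 186.36440575967544 320.73519571859117 -0.29823236946934273
(0.465, 0.0165, 0.008) 319.3144543773486 177.47335065281717 320.73519571859117 -0.33879763454381245
```

View pics/w4.png

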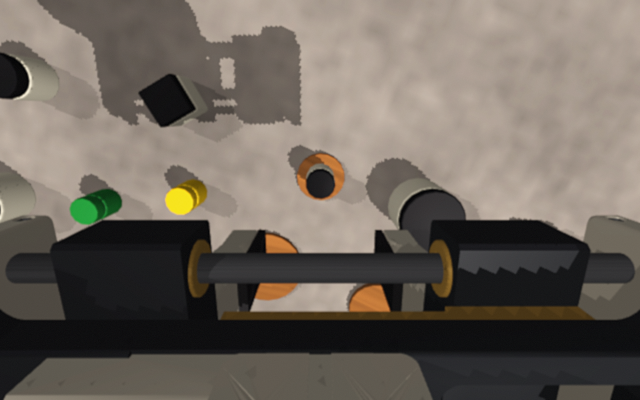

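Jar 4 stands centred on base 4: the lid is at (320,185) and the base at (320,177), both within 1 px of the prediction. Next is jar 3.

```bash
python3 -m pendant '[[0.6,[0.01,-0.03,0],[0,0,0]],[0.6,[0.022,-0.063,0],[0,0,0]],[0.6,[0.034,-0.098,0],[0,0,0]],[0.6,[0.046,-0.134,0.01],[0,0,0]],[0.6,[0.058,-0.17,0.02],[0,0,0]],[0.6,[0.07,-0.206,0.03],[0,0,0]],[0.6,[0.082,-0.24,0.04],[0,0,0]],[0.6,[0.091,-0.266,0.046],[0,0,0]],[0.6,[0.097,-0.282,0.049],[0,0,0]],[0.6,[0.097,-0.282,0.049],[0,0,0]]]'
python3 -m pendant '[[0.6,[0,0,0],[0,0,0]],[0.6,[0,0,0],[0,0,0]]]'
python3 - <<'E'
from h import *
go(.4655,-.282,.012)
p=viewer.camera_params("wrist"); im=viewer.snapshot("wrist")[...,::-1]; cv2.imwrite("pics/w3.png",im)
V=im.max(2); roi=np.zeros(V.shape,bool); roi[130:235,250:390]=1
for u,v,a,c in blobs((V<60)&roi): print(u,v,a,cv2.boundingRect(c),ray(p,u,v,.0415))
E
```

```text
clock: 7.97
tool_pos: [0.4635, -0.2843, 0.1274]
orientation: [179.9, -0.2, -161.2]
force: [0.9, 0.8, -1.3]
opening: 0.0701
gripper_force: 0.0
clock: 8.13
tool_pos: [0.4646, -0.2815, 0.1292]
orientation: [179.9, -0.1, -161.0]
force: [0.1, -0.6, -0.5]
opening: 0.07
gripper_force: 0.0
t 8.13 pos [ 0.4646 -0.2815  0.1292] ori [ 1.7995e+02 -7.0000e-02 -1.6102e+02] open 0.07 -> d [-0.0009 -0.0008  0.1172] turn [ 0.05 -0.07 -0.02]
320.7938095238095 202.9635238095238 1750.0 (297, 179, 48, 49) [ 0.46376797 -0.28006322  0.0415    ]
```

View pics/w3.png

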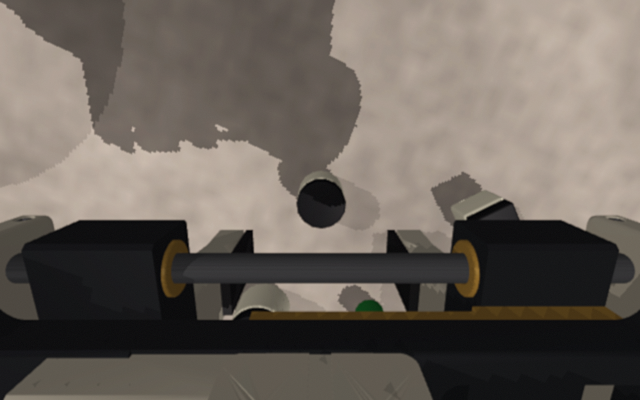

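The jar 3 lid is at (321,203), centred between the fingers; the small square at (490,208) is clear. I'll descend and grip.

```bash
python3 -m pendant '[[0.6,[0,0,0.02],[0,0,0]],[0.6,[0,0,0.04],[0,0,0]],[0.6,[0,0,0.06],[0,0,0]],[0.6,[0,0,0.08],[0,0,0]],[0.6,[0,0,0.1],[0,0,0]],[0.6,[0,0,0.112],[0,0,0]],[0.6,[0,0,0.118],[0,0,0]],[0.6,[0,0,0.118],[0,0,0]]]'
python3 -m pendant '[[0.3,[0,0,0],[0,0,0]],[0.2,[0,0,0],[0,0,0]],[0.1,[0,0,0],[0,0,0]],[0,[0,0,0],[0,0,0]],[-0.05,[0,0,0],[0,0,0]],[-0.1,[0,0,0],[0,0,0]],[-1,[0,0,0],[0,0,0]],[-1,[0,0,0],[0,0,0]],[-1,[0,0,0],[0,0,0]]]'
python3 -c "
from h import *
go(.594,.1287,.092)"
```

```text
clock: 8.85
tool_pos: [0.4646, -0.2808, 0.0111]
orientation: [179.9, -0.1, -160.9]
force: [-0.6, 0.2, 0.4]
opening: 0.0699
gripper_force: 0.0
clock: 9.6
tool_pos: [0.4652, -0.2818, 0.0124]
orientation: [-180.0, 0.0, -161.0]
force: [-1.7, 3.0, 5.1]
opening: 0.0394
gripper_force: 30.0
t 9.6 pos [ 0.4652 -0.2818  0.0124] ori [-1.7999e+02  1.0000e-02 -1.6099e+02] open 0.0394 -> d [-0.2555  0.3462 -0.0796] turn [-0.01  0.01  0.01]
```

```bash
python3 -m pendant '[[-1,[0,0,-0.005],[0,0,0]],[-1,[0,0,-0.015],[0,0,0]],[-1,[0,0,-0.03],[0,0,0]],[-1,[0,0,-0.05],[0,0,0]],[-1,[0,0,-0.068],[0,0,0]],[-1,[-0.006,0.008,-0.08],[0,0,0]],[-1,[-0.015,0.02,-0.08],[0,0,0]],[-1,[-0.03,0.04,-0.08],[0,0,0]],[-1,[-0.048,0.065,-0.08],[0,0,0]],[-1,[-0.066,0.09,-0.08],[0,0,0]]]'
python3 -m pendant '[[-1,[-0.018,0.025,0],[0,0,0]],[-1,[-0.036,0.05,0],[0,0,0]],[-1,[-0.054,0.075,0],[0,0,0]],[-1,[-0.072,0.1,0],[0,0,0]],[-1,[-0.09,0.125,0],[0,0,0]],[-1,[-0.108,0.15,0],[0,0,0]],[-1,[-0.126,0.173,0],[0,0,0]],[-1,[-0.144,0.196,0],[0,0,0]],[-1,[-0.16,0.217,0],[0,0,0]],[-1,[-0.174,0.235,0],[0,0,0]]]'
python3 -m pendant '[[-1,[-0.008,0.012,0],[0,0,0]],[-1,[-0.0155,0.021,0.005],[0,0,0]],[-1,[-0.0155,0.021,0.015],[0,0,0]],[-1,[-0.0155,0.021,0.03],[0,0,0]],[-1,[-0.0155,0.021,0.045],[0,0,0]],[-1,[-0.0155,0.021,0.058],[0,0,0]],[-1,[-0.0155,0.021,0.066],[0,0,0]],[-1,[-0.0155,0.021,0.068],[0,0,0]],[-1,[-0.0155,0.021,0.068],[0,0,0]],[-1,[-0.0155,0.021,0.068],[0,0,0]]]'
python3 -c "
from h import *
go(.594,.1287,.0207)"
```

```text
clock: 10.43
tool_pos: [0.4984, -0.1746, 0.093]
orientation: [-180.0, 0.0, -161.1]
force: [1.1, -0.1, -1.3]
opening: 0.0393
gripper_force: 30.0
clock: 11.27
tool_pos: [0.5867, 0.1054, 0.0928]
orientation: [-180.0, 0.0, -160.9]
force: [0.4, -0.8, -0.8]
opening: 0.0392
gripper_force: 30.0
clock: 12.1
tool_pos: [0.5943, 0.1283, 0.0245]
orientation: [-180.0, 0.0, -161.0]
force: [0.5, -0.7, -0.6]
opening: 0.0395
gripper_force: 30.0
t 12.1 pos [0.5943 0.1283 0.0245] ori [-1.8000e+02  2.0000e-02 -1.6101e+02] open 0.0395 -> d [0.0001 0.0005 0.0038] turn [-0.    0.02 -0.01]
```

```bash
python3 -m pendant '[[-1,[0,0,0.001],[0,0,0]],[-1,[0,0,0.002],[0,0,0]],[-1,[0,0,0.003],[0,0,0]],[-1,[0,0,0.004],[0,0,0]],[-1,[0,0,0.004],[0,0,0]],[-0.05,[0,0,0.004],[0,0,0]],[0.1,[0,0,0.004],[0,0,0]],[0.3,[0,0,0.004],[0,0,0]],[0.6,[0,0,0.004],[0,0,0]],[0.6,[0,0,0.004],[0,0,0]]]'
python3 -m pendant '[[0.6,[0,0,-0.01],[0,0,0]],[0.6,[0,0,-0.03],[0,0,0]],[0.6,[0,0,-0.05],[0,0,0]],[0.6,[0,0,-0.08],[0,0,0]],[0.6,[0,0,-0.11],[0,0,0]],[0.6,[0,0,-0.13],[0,0,0]],[0.6,[0,0,-0.13],[0,0,0]],[0.6,[0,0,-0.13],[0,0,0]]]'
python3 -c "
from h import *
go(.5965,-.298,.135)
p=viewer.camera_params('wrist'); E=np.array(p['extrinsics'])
im=viewer.snapshot('wrist')[...,::-1]; cv2.imwrite('pics/w33.png',im)
for q in ((.594,.1287,.056),(.594,.1287,.008),(.616,.2855,.008),(.463,.125,.06)):
    c=E@np.r_[q,1]; print(q,p['cx']+p['fx']*c[0]/-c[2],p['cy']-p['fy']*c[1]/-c[2],c[2])
"
```

```text
clock: 12.93
tool_pos: [0.594, 0.1285, 0.02]
orientation: [-180.0, -0.0, -161.0]
force: [0.1, 0.5, -0.1]
opening: 0.0624
gripper_force: 0.0
clock: 13.6
tool_pos: [0.5947, 0.1289, 0.1523]
orientation: [180.0, 0.2, -161.0]
force: [0.8, -0.1, -1.2]
opening: 0.07
gripper_force: 0.0
t 13.6 pos [0.5947 0.1289 0.1523] ori [ 179.96    0.21 -160.99] open 0.07 -> d [ 0.1375 -0.4042  0.0166] turn [0.04 0.21 0.01]
(0.594, 0.1287, 0.056) 318.77397465037853 199.02276653045857 -0.2627603344983516
(0.594, 0.1287, 0.008) 318.8743841612465 186.18105255540559 -0.3091697532917233
(0.616, 0.2855, 0.008) 457.0478998254914 254.82328097125935 -0.3276406740011528
(0.463, 0.125, 0.06) 373.9352892868661 29.729106294285344 -0.22699930135048865
```

View pics/w33.png

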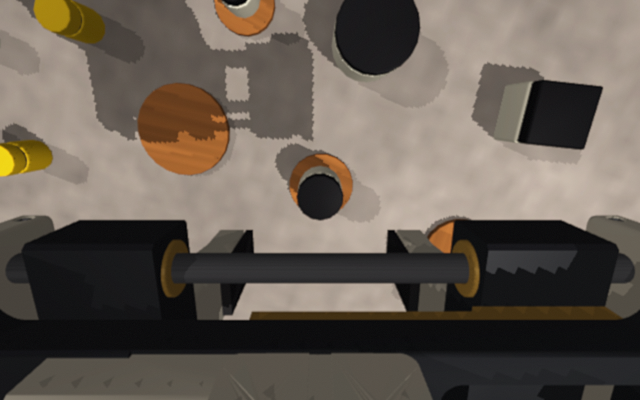

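Jar 3 is centred on base 3: the lid is at (320,197) and the base at (320,184). Next is jar 2.

```bash
python3 -m pendant '[[0.9,[0.01,-0.03,0],[0,0,0]],[0.9,[0.021,-0.063,0],[0,0,0]],[0.9,[0.033,-0.098,0],[0,0,0]],[0.9,[0.045,-0.134,0],[0,0,0]],[0.9,[0.057,-0.17,0],[0,0,0]],[0.9,[0.069,-0.206,0],[0,0,0]],[0.9,[0.081,-0.242,0],[0,0,0]],[0.9,[0.093,-0.278,0],[0,0,0]],[0.9,[0.105,-0.312,0],[0,0,0]],[0.9,[0.116,-0.342,0.005],[0,0,0]]]'
python3 -m pendant '[[0.9,[0.01,-0.03,0.004],[0,0,0]],[0.9,[0.018,-0.052,0.008],[0,0,0]],[0.9,[0.0215,-0.062,0.01],[0,0,0]],[0.9,[0.0215,-0.062,0.01],[0,0,0]],[0.9,[0.0215,-0.062,0.01],[0,0,0]],[0.9,[0.0215,-0.062,0.01],[0,0,0]]]'
python3 - <<'E'
from h import *
go(.5965,-.298,.015)
p=viewer.camera_params("wrist"); im=viewer.snapshot("wrist")[...,::-1]; cv2.imwrite("pics/w2.png",im)
V=im.max(2); roi=np.zeros(V.shape,bool); roi[130:240,250:388]=1
for u,v,a,c in blobs((V<60)&roi): print(u,v,a,cv2.boundingRect(c),ray(p,u,v,.05))
E
```

```text
clock: 14.48
tool_pos: [0.5952, -0.2349, 0.1446]
orientation: [180.0, -0.1, -161.0]
force: [0.4, 0.4, 0.5]
opening: 0.083
gripper_force: 0.0
clock: 14.98
tool_pos: [0.5954, -0.2974, 0.1346]
orientation: [180.0, -0.0, -161.0]
force: [0.2, 0.8, 0.5]
opening: 0.0834
gripper_force: 0.0
t 14.98 pos [ 0.5954 -0.2974  0.1346] ori [ 1.7996e+02 -5.0000e-02 -1.6097e+02] open 0.0834 -> d [-0.0009 -0.001   0.1196] turn [ 0.04 -0.05  0.03]
322.3615598254265 202.41784277050388 2940.5 (292, 172, 62, 62) [ 0.59304628 -0.29519661  0.05      ]
```

View pics/w2.png

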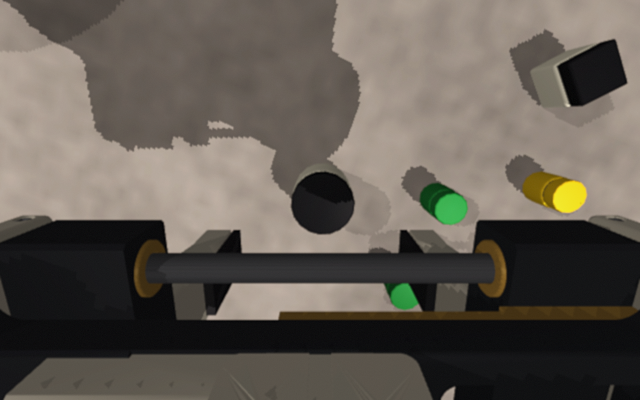

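The jar 2 lid is at (322,202), centred. The green look-alike at (445,203) is about 25 mm beyond the finger back. I'll descend and grip.

```bash
python3 -m pendant '[[0.9,[0,0.001,0.02],[0,0,0]],[0.9,[0,0.001,0.04],[0,0,0]],[0.9,[0,0.001,0.06],[0,0,0]],[0.9,[0,0.001,0.08],[0,0,0]],[0.9,[0,0.001,0.1],[0,0,0]],[0.9,[0,0.001,0.115],[0,0,0]],[0.9,[0,0.001,0.12],[0,0,0]],[0.9,[0,0.001,0.12],[0,0,0]]]'
python3 -m pendant '[[0.6,[0,0,0],[0,0,0]],[0.5,[0,0,0],[0,0,0]],[0.4,[0,0,0],[0,0,0]],[0.3,[0,0,0],[0,0,0]],[0.2,[0,0,0],[0,0,0]],[0.15,[0,0,0],[0,0,0]],[-1,[0,0,0],[0,0,0]],[-1,[0,0,0],[0,0,0]],[-1,[0,0,0],[0,0,0]]]'
python3 -c "
from h import *
go(.616,.2855,.105)"
```

```text
clock: 15.7
tool_pos: [0.5948, -0.2961, 0.0139]
orientation: [179.9, -0.1, -160.9]
force: [0.2, -1.0, -0.6]
opening: 0.0835
gripper_force: 0.0
clock: 16.45
tool_pos: [0.5953, -0.2972, 0.0155]
orientation: [-180.0, 0.0, -161.0]
force: [-0.9, 2.6, 5.6]
opening: 0.0504
gripper_force: 30.0
t 16.45 pos [ 0.5953 -0.2972  0.0155] ori [-1.8000e+02  1.0000e-02 -1.6099e+02] open 0.0504 -> d [-0.2094  0.5442 -0.0895] turn [-0.    0.01  0.01]
```

```bash
python3 -m pendant '[[-1,[0,0,-0.005],[0,0,0]],[-1,[0,0,-0.015],[0,0,0]],[-1,[0,0,-0.03],[0,0,0]],[-1,[0,0,-0.05],[0,0,0]],[-1,[0,0,-0.07],[0,0,0]],[-1,[-0.003,0.008,-0.085],[0,0,0]],[-1,[-0.008,0.02,-0.09],[0,0,0]],[-1,[-0.016,0.041,-0.09],[0,0,0]],[-1,[-0.027,0.069,-0.09],[0,0,0]],[-1,[-0.038,0.099,-0.09],[0,0,0]]]'
python3 -m pendant '[[-1,[-0.011,0.03,0],[0,0,0]],[-1,[-0.023,0.06,0],[0,0,0]],[-1,[-0.035,0.09,0],[0,0,0]],[-1,[-0.046,0.12,0],[0,0,0]],[-1,[-0.058,0.15,0],[0,0,0]],[-1,[-0.07,0.18,0],[0,0,0]],[-1,[-0.081,0.21,0],[0,0,0]],[-1,[-0.093,0.24,0],[0,0,0]],[-1,[-0.104,0.27,0],[0,0,0]],[-1,[-0.115,0.3,0],[0,0,0]]]'
python3 -m pendant '[[-1,[-0.012,0.03,0],[0,0,0]],[-1,[-0.024,0.06,0],[0,0,0]],[-1,[-0.035,0.09,0],[0,0,0]],[-1,[-0.044,0.115,0],[0,0,0]],[-1,[-0.051,0.133,0],[0,0,0]],[-1,[-0.055,0.143,0],[0,0,0]],[-1,[-0.056,0.145,0.005],[0,0,0]],[-1,[-0.056,0.145,0.015],[0,0,0]],[-1,[-0.056,0.145,0.025],[0,0,0]],[-1,[-0.056,0.145,0.035],[0,0,0]]]'
python3 -c "
from h import *
go(.616,.2855,.0235)
p=viewer.camera_params('wrist')
im=viewer.snapshot('top')[...,::-1]; cv2.imwrite('pics/t2.png',cv2.resize(im[100:300,120:480],None,fx=2,fy=2))"
```

```text
clock: 17.28
tool_pos: [0.5985, -0.1903, 0.1049]
orientation: [180.0, -0.0, -161.1]
force: [0.1, 1.4, -1.4]
opening: 0.0504
gripper_force: 30.0
clock: 18.12
tool_pos: [0.6091, 0.1319, 0.1048]
orientation: [180.0, -0.0, -161.0]
force: [0.5, -0.1, -1.5]
opening: 0.0507
gripper_force: 30.0
clock: 18.95
tool_pos: [0.6152, 0.2835, 0.0685]
orientation: [-180.0, -0.1, -161.1]
force: [0.3, 0.1, -1.7]
opening: 0.0504
gripper_force: 30.0
t 18.95 pos [0.6152 0.2835 0.0685] ori [-1.7998e+02 -8.0000e-02 -1.6107e+02] open 0.0504 -> d [-0.0014  0.0017  0.045 ] turn [-0.02 -0.08 -0.07]
```

```bash
python3 -m pendant '[[-1,[0,0,0.01],[0,0,0]],[-1,[0,0,0.02],[0,0,0]],[-1,[0,0,0.03],[0,0,0]],[-1,[0,0,0.036],[0,0,0]],[-1,[0,0,0.04],[0,0,0]],[-1,[0,0,0.041],[0,0,0]],[-1,[0,0,0.041],[0,0,0]]]'
python3 -c "
from h import *
go(.616,.2855,.0235)"
```

```text
clock: 19.58
tool_pos: [0.6157, 0.2851, 0.0288]
orientation: [-180.0, -0.0, -161.0]
force: [0.2, 0.0, -0.9]
opening: 0.0507
gripper_force: 30.0
t 19.58 pos [0.6157 0.2851 0.0288] ori [-1.7999e+02 -2.0000e-02 -1.6098e+02] open 0.0507 -> d [-0.0005  0.0003  0.0053] turn [-0.01 -0.02  0.02]
```

```bash
python3 -m pendant '[[-1,[0,0,0.0015],[0,0,0]],[-1,[0,0,0.003],[0,0,0]],[-1,[0,0,0.004],[0,0,0]],[-1,[0,0,0.005],[0,0,0]],[-1,[0,0,0.0055],[0,0,0]],[-1,[0,0,0.0055],[0,0,0]],[0.2,[0,0,0.0055],[0,0,0]],[0.4,[0,0,0.0055],[0,0,0]],[0.7,[0,0,0.0055],[0,0,0]],[0.8,[0,0,0.0055],[0,0,0]]]'
python3 -m pendant '[[0.8,[0,0,-0.01],[0,0,0]],[0.8,[0,0,-0.03],[0,0,0]],[0.8,[0,0,-0.05],[0,0,0]],[0.8,[0,0,-0.08],[0,0,0]],[0.8,[0,0,-0.11],[0,0,0]],[0.8,[0,0,-0.13],[0,0,0]],[0.8,[0,0,-0.13],[0,0,0]],[0.8,[0,0,-0.13],[0,0,0]]]'
python3 -c "
from h import *
go(.463,.1255,.135)
p=viewer.camera_params('wrist'); E=np.array(p['extrinsics'])
im=viewer.snapshot('wrist')[...,::-1]; cv2.imwrite('pics/w22.png',im)
for q in ((.616,.2855,.062),(.616,.2855,.008)):
    c=E@np.r_[q,1]; print(q,p['cx']+p['fx']*c[0]/-c[2],p['cy']-p['fy']*c[1]/-c[2],c[2])
"
```

```text
clock: 20.42
tool_pos: [0.6159, 0.2853, 0.0238]
orientation: [180.0, 0.0, -161.0]
force: [-0.6, 0.2, -0.3]
opening: 0.0673
gripper_force: 0.0
clock: 21.08
tool_pos: [0.6164, 0.2857, 0.1562]
orientation: [179.9, 0.2, -161.0]
force: [-0.6, -0.1, -0.4]
opening: 0.0792
gripper_force: 0.0
t 21.08 pos [0.6164 0.2857 0.1562] ori [ 179.92    0.21 -160.99] open 0.0792 -> d [ 0.1973 -0.1015  0.0203] turn [0.08 0.21 0.01]
(0.616, 0.2855, 0.062) 318.60087461330875 200.11317939258265 -0.26075741632952343
(0.616, 0.2855, 0.008) 318.7022504830976 185.65672412018378 -0.31296720888064633
```

View pics/w22.png

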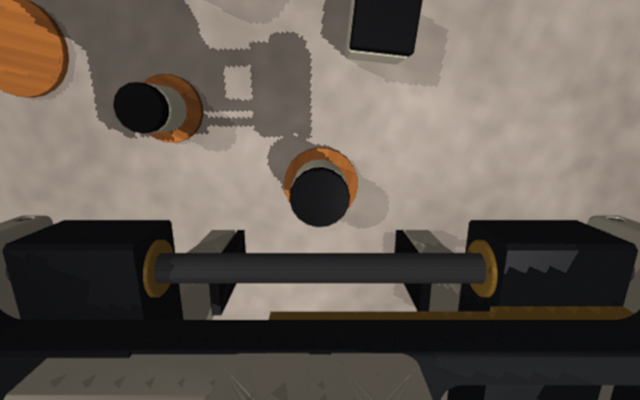

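Jar 2 is centred on base 2: the lid is at (321,197) and the base at (321,183). Next is jar 1.

```bash
python3 -m pendant '[[1,[0.022,-0.011,0],[0,0,0]],[1,[0.046,-0.024,0],[0,0,0]],[1,[0.072,-0.037,0],[0,0,0]],[1,[0.098,-0.05,0],[0,0,0]],[1,[0.124,-0.063,0],[0,0,0]],[1,[0.15,-0.077,0.006],[0,0,0]],[1,[0.175,-0.09,0.012],[0,0,0]],[1,[0.19,-0.098,0.018],[0,0,0]],[1,[0.197,-0.1015,0.018],[0,0,0]],[1,[0.197,-0.1015,0.018],[0,0,0]]]'
python3 -m pendant '[[1,[0,0,0],[0,0,0]],[1,[0,0,0],[0,0,0]],[1,[0,0,0],[0,0,0]]]'
python3 - <<'E'
from h import *
go(.463,.1255,.018)
p=viewer.camera_params("wrist"); im=viewer.snapshot("wrist")[...,::-1]; cv2.imwrite("pics/w11.png",im)
V=im.max(2); roi=np.zeros(V.shape,bool); roi[120:250,250:388]=1
for u,v,a,c in blobs((V<60)&roi): print(u,v,a,cv2.boundingRect(c),ray(p,u,v,.057))
E
```

```text
clock: 21.97
tool_pos: [0.4609, 0.1236, 0.135]
orientation: [-180.0, -0.1, -161.0]
force: [0.9, 0.4, -0.1]
opening: 0.0876
gripper_force: 0.0
clock: 22.22
tool_pos: [0.4633, 0.1258, 0.1356]
orientation: [-180.0, 0.0, -161.0]
force: [0.1, 1.5, -0.6]
opening: 0.0874
gripper_force: 0.0
t 22.22 pos [0.4633 0.1258 0.1356] ori [-1.7999e+02  1.0000e-02 -1.6097e+02] open 0.0874 -> d [ 0.0005 -0.0002  0.1176] turn [-0.01  0.01  0.03]
321.35046271094177 202.10041734712394 4592.5 (283, 164, 78, 77) [0.45955481 0.12658072 0.057     ]
```

View pics/w11.png

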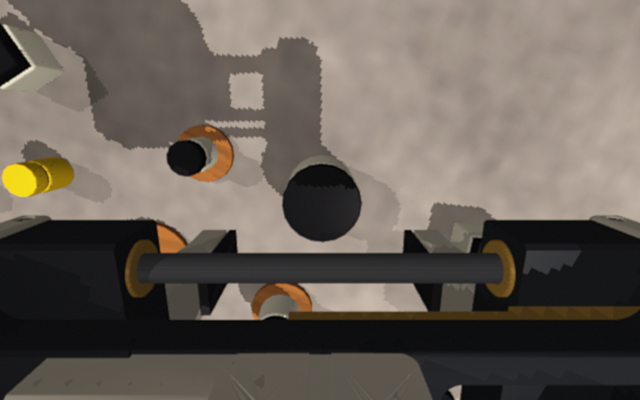

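The jar 1 lid is at (321,202), centred. Jar 4 at (187,157) is well beyond the fingers. I'll descend and grip.

```bash
python3 -m pendant '[[1,[0.001,0,0.02],[0,0,0]],[1,[0.001,0,0.04],[0,0,0]],[1,[0.001,0,0.06],[0,0,0]],[1,[0.001,0,0.08],[0,0,0]],[1,[0.001,0,0.1],[0,0,0]],[1,[0.001,0,0.112],[0,0,0]],[1,[0.001,0,0.118],[0,0,0]],[1,[0.001,0,0.118],[0,0,0]]]'
python3 -m pendant '[[0.8,[0,0,0],[0,0,0]],[0.7,[0,0,0],[0,0,0]],[0.6,[0,0,0],[0,0,0]],[0.5,[0,0,0],[0,0,0]],[0.45,[0,0,0],[0,0,0]],[0.4,[0,0,0],[0,0,0]],[-1,[0,0,0],[0,0,0]],[-1,[0,0,0],[0,0,0]],[-1,[0,0,0],[0,0,0]]]'
python3 -c "
from h import *
go(.5862,-.0095,.098)"
```

```text
clock: 22.93
tool_pos: [0.4612, 0.1245, 0.0162]
orientation: [-179.9, -0.1, -161.0]
force: [-0.7, -0.2, -0.5]
opening: 0.0875
gripper_force: 0.0
clock: 23.68
tool_pos: [0.4621, 0.1253, 0.0181]
orientation: [180.0, 0.1, -161.0]
force: [-1.8, 2.3, 6.4]
opening: 0.0618
gripper_force: 30.0
t 23.68 pos [0.4621 0.1253 0.0181] ori [ 1.7997e+02  8.0000e-02 -1.6097e+02] open 0.0618 -> d [-0.0735 -0.1678 -0.0798] turn [0.03 0.08 0.03]
```

```bash
python3 -m pendant '[[-1,[0,0,-0.005],[0,0,0]],[-1,[0,0,-0.015],[0,0,0]],[-1,[0,0,-0.03],[0,0,0]],[-1,[0,0,-0.05],[0,0,0]],[-1,[0,0,-0.068],[0,0,0]],[-1,[-0.003,-0.007,-0.08],[0,0,0]],[-1,[-0.008,-0.018,-0.08],[0,0,0]],[-1,[-0.016,-0.037,-0.08],[0,0,0]],[-1,[-0.026,-0.06,-0.08],[0,0,0]],[-1,[-0.036,-0.083,-0.08],[0,0,0]]]'
python3 -m pendant '[[-1,[-0.01,-0.023,0],[0,0,0]],[-1,[-0.02,-0.046,0],[0,0,0]],[-1,[-0.029,-0.066,0],[0,0,0]],[-1,[-0.035,-0.079,0],[0,0,0]],[-1,[-0.0375,-0.085,0.005],[0,0,0]],[-1,[-0.0375,-0.085,0.015],[0,0,0]],[-1,[-0.0375,-0.085,0.03],[0,0,0]],[-1,[-0.0375,-0.085,0.045],[0,0,0]],[-1,[-0.0375,-0.085,0.055],[0,0,0]],[-1,[-0.0375,-0.085,0.06],[0,0,0]]]'
python3 -m pendant '[[-1,[0,0,0.005],[0,0,0]],[-1,[0,0,0.007],[0,0,0]],[-1,[0,0,0.007],[0,0,0]],[-1,[0,0,0.007],[0,0,0]]]'
python3 -c "
from h import *
go(.5862,-.0095,.0262)"
```

```text
clock: 24.52
tool_pos: [0.5224, 0.057, 0.0976]
orientation: [180.0, -0.1, -160.9]
force: [0.3, -0.3, -2.2]
opening: 0.0612
gripper_force: 30.0
clock: 25.35
tool_pos: [0.5838, -0.0099, 0.0354]
orientation: [180.0, -0.2, -161.0]
force: [0.3, -0.5, -2.7]
opening: 0.0612
gripper_force: 30.0
clock: 25.68
tool_pos: [0.586, -0.01, 0.031]
orientation: [-180.0, 0.0, -161.0]
force: [-0.3, 0.8, -2.9]
opening: 0.0613
gripper_force: 30.0
t 25.68 pos [ 0.586 -0.01   0.031] ori [-1.7999e+02  4.0000e-02 -1.6097e+02] open 0.0613 -> d [-0.0003  0.0004  0.0048] turn [-0.01  0.04  0.03]
```

```bash
python3 -m pendant '[[-1,[0,0,0.0015],[0,0,0]],[-1,[0,0,0.003],[0,0,0]],[-1,[0,0,0.004],[0,0,0]],[-1,[0,0,0.005],[0,0,0]],[-1,[0,0,0.005],[0,0,0]],[-1,[0,0,0.005],[0,0,0]],[0.45,[0,0,0.005],[0,0,0]],[0.6,[0,0,0.005],[0,0,0]],[0.8,[0,0,0.005],[0,0,0]],[1,[0,0,0.005],[0,0,0]]]'
python3 -m pendant '[[1,[0,0,0.005],[0,0,0]],[1,[0,0,-0.01],[0,0,0]],[1,[0,0,-0.03],[0,0,0]],[1,[0,0,-0.05],[0,0,0]],[1,[0,0,-0.08],[0,0,0]],[1,[0,0,-0.11],[0,0,0]],[1,[0,0,-0.14],[0,0,0]],[1,[0,0,-0.17],[0,0,0]],[1,[0,0,-0.17],[0,0,0]],[1,[0,0,-0.17],[0,0,0]]]'
python3 - <<'E'
from h import *
go(.5862,-.0095,.2)
p=viewer.camera_params('wrist'); E=np.array(p['extrinsics'])
a=viewer.snapshot('wrist')[...,::-1]; b=viewer.snapshot('side')[...,::-1]
cv2.imwrite('pics/f.png',np.hstack([a[:260,100:500],b[110:370,180:440]]))
for q in ((.5862,-.0095,.068),(.5862,-.0095,.008)):
    c=E@np.r_[q,1]; print(q,p['cx']+p['fx']*c[0]/-c[2],p['cy']-p['fy']*c[1]/-c[2])
E
```

```text
clock: 26.52
tool_pos: [0.5859, -0.0102, 0.0255]
orientation: [-180.0, 0.0, -161.0]
force: [0.3, -0.2, -1.1]
opening: 0.0782
gripper_force: 0.0
clock: 27.35
tool_pos: [0.5868, -0.0099, 0.1972]
orientation: [-180.0, 0.2, -161.0]
force: [-0.3, 0.2, -0.9]
opening: 0.0875
gripper_force: 0.0
t 27.35 pos [ 0.5868 -0.0099  0.1972] ori [-179.99    0.23 -160.99] open 0.0875 -> d [ 0.0004  0.0006 -0.0028] turn [-0.01  0.23  0.01]
(0.5862, -0.0095, 0.068) 319.5897772250578 190.04737999257384
(0.5862, -0.0095, 0.008) 319.611956030416 177.4313086540245
```

View pics/f.png

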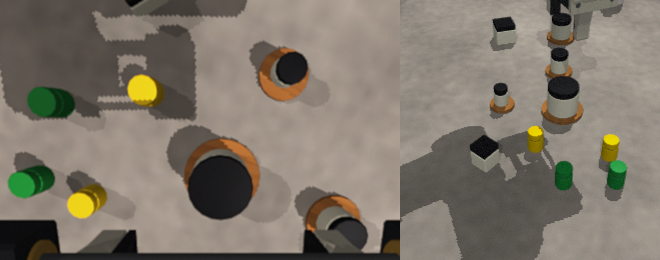

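The picture shows all four jars upright on their bases. The jar 1 lid is at about (220,187) and its base at about (222,176), which is centred to 2–3 mm. The square jars have not moved and the gripper is clear, so I'm handing in.

```bash
python3 -c "
from plant import workorder
print(workorder.close_job())"
```

```text
the job is handed in; nothing more can be done
None
```

I set all four round jars upright on their matching bases, centred to within about 3 mm by camera, left both square jars untouched, and handed the job in at about 27 s; no verdict came back.

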